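Regrip a blank on the angled block and lay it in the saw cradle

ROBOT

A 6-joint arm with a two-finger parallel gripper is mounted at the origin on a cart in front of the work surface, level with it; the furniture and walls round the work are solid. World frame = base frame: x ahead of the robot, y to its left, z up, the work surface at z = 0. Lengths are in m, angles in rad, forces in N, time in s.
With the tool pointing down it reaches from about 0.25 to 0.85 m from the base axis. Payload 12.5 kg.
Tool frame: the origin (TCP) lies on the centre line of the jaws, within the pads' length; the fingertips stand 25 mm ahead of it and the grasp point (between the pads) lies 6 mm ahead of it; z points along the fingers, y is the line along which they close (so a half turn about z gives the same grasp; the last joint's range is limited). The gripper opens to 93 mm and grips with 3 to 60 N. Pads are 15 mm wide; open, the fingers measure 128 mm over their backs; the gripper's body (75 mm by 188 mm) begins 65 mm behind the grasp point.
Start: joints at [1.091, 0.351, 1.652, -0, 1.139, -0.085], TCP at [0.212, 0.508, 0.244] pointing down, gripper open.
Joint ranges: [-2.75, 2.75], [-0.79, 2.1], [0.01, 2.65], [-1.57, 4.71], [0.07, 3.14], [-2.87, 2.87]. Speed limits (rad/s): [2.22, 2.22, 2.79, 3.14, 3.14, 3.14].

INTERFACE

Orientations are given as a 3x3 rotation matrix whose columns are the frame's x, y, z axes.
In Python, from rig import readout, eyes, env gives the robot as it stands.
- The arm moves only by the tool servo_tool, never from a script. Its argument "targets" is a list of rows, each an object of numbers: "claw": the finger opening in mm, from 0 to 93; "tx", "ty", "tz": the shift along the tool's x, y, z in mm; "rx", "ry", "rz": the turn, a rotation vector about the tool's x, y, z in degrees. In form: [{"claw": .., "tx": .., "ty": .., "tz": .., "rx": .., "ry": .., "rz": ..}, ...]. A call has exactly 8 rows; each row shifts and turns the commanded pose from where the row before left it, along the tool's axes as they then stand; what a row does not reach is not made up. A row lasts 1/8 s, in which the tool goes at most 62.5 mm and 10.7 degrees, less where a joint would pass 70% of its speed; a pose out of reach is approached as far as the arm can. A call is refused whole if a number of a shift passes 62.5 or a number of a turn 10.7, either way. A call with a gripper value outside its range is refused whole. The fingers move at their own pace and stop on an object; the grip force is fixed at half the most. Time passes only in rows, so rows that do not move let the fingers close, or fill a call up. It gives the time, the measured TCP pose, the force, the opening and the grip force at its end, in the units of the state.
- readout.get_state(): the state, without advancing time (a new reading comes with each control period).
- eyes.camera(name): name is "scene" or "side" or "wrist"; returns a dict with "img" (384x512x3 uint8, red, green, blue), "fx", "fy", "cx", "cy" (pixels), "rvec" (rotation vector, rad) and "tvec" (3), from world to camera coordinates, as OpenCV has them. Camera axes: x right, y down, z forward; pixel columns grow to the right and rows downward; lengths in m; the calibration is good to about 2 mm. A picture is of the moment at which its call begins. There is no depth.
- env.close_job(): hands the job in; it is judged then, once.
The state is a dict: "time": time; "joint_pos": joint angles; "joint_velocities": joint speeds; "joint_efforts": joint torques, N m; "position": TCP position; "orientation": TCP orientation; "contact_force": force on the tool from outside, world axes, zero at the start; "ft_torque": the same for the moment, N m; "gripper_width": finger opening in m; "grasp_force": force on a finger pad.
Only numpy, scipy, OpenCV 4.12 (cv2) and the standard library are available. Lean on these libraries where they do the work, as an engineer would, in place of code of your own. Each camera call takes 0.05 s, during which the arm holds its last target. There are 200 camera calls.

TASK

Lift the square wooden blank out of the upright rack by its top end and park it on the angled block, between the cheeks with its lower end down at the foot stop, and let go of it. Then take it again from the side, near its middle, and lay it level in both notches of the saw cradle, its middle midway between the two saddles. Leave the mallet, the try square and the dark blank lying on the bench where they are.

Things in the scene. Friction and masses are not known exactly. Their poses are not given: they have to be found in the camera images.
- blank: the blank to move: square wooden stick 22 x 22 x 150 mm, 0.1 kg. Its y axis runs along its length; origin in the middle of one long face, z into the wood. At the start it stands upright, +y end up, in the rack's middle cell, foot 10 mm above the bench, 60 mm showing above the rack; it may lean a little. The four long faces are equivalent.
- blank_center (a point): centre of the blank (75 mm from each end, 11 mm from each long face), axes as blank
- rack: fixed wooden rack, 100 mm high, 44 x 116 mm outside on a 74 x 140 mm foot board, with three open-topped square cells (28 mm wide) in a row along its y axis; only the middle cell is filled. Origin on the bench under the middle cell, z up.
- block: fixed angled block: fin 18 mm thick on a 90 x 160 x 12 mm base. Its top edge is a 45 degree slope 110 mm long, climbing towards the block's +y from 32 mm high to 110 mm. At the low end a foot stop (13 mm proud) and, over the lowest 42 mm, two cheeks 32 mm apart (11 mm proud) hold a parked stick. Above them fingers can straddle blank and fin. Origin on the bench under the base's centre, z up.
- block_seat (a point): where the blank's centre lies when parked with its end against the foot stop: 75 mm up the slope from the stop, 11 mm off the slope; the blank's top 40 mm then overhang the high end. Site y points up along the slope, z square off the slope (up and to the low side), x level across the fin.
- cradle: fixed saw cradle: two saddles 16 mm thick, centres at y = -45 and +45 mm of its own frame, on a 90 x 140 x 12 mm base. Each has a notch 32 mm wide, open at the top, floor 45 mm and prong tops 67 mm above the bench; between the saddles 74 mm are free, down to the base. Origin on the bench under the centre, z up.
- cradle_seat (a point): where the blank's centre lies when it rests midway in both notches: 56 mm above the bench over the cradle's centre; the blank's length then lies along the point's y axis, either way round
- dark_blank: bystander: dark square stick, 22 x 150 x 22 mm, lying on the bench near the robot, origin at the centre of its underside
- mallet: bystander: wooden mallet 231 x 100 x 60 mm, lying; origin at the centre of its underside
- try_square: bystander: try square 172 x 120 x 16 mm, lying; origin at the centre of its underside
There are look-alikes about, which are no part of the job. Leave any blue or red look-alike of the blank alone.

How it is judged:
On the way, in this order (a step that is already met when the one before it is completed fails the run):
1. the blank is parked on the angled block, in line with the slope (within 0.15 rad), within 20 mm of its place against the foot stop, and let go (distance between blank_center and block_seat below 0.02 m and angle between the y axis of blank_center and the y axis of block_seat, either way round below 0.15 rad and contact force between the fingers and blank below 0.05 N and linear speed of blank below 0.02 m/s), for 0.3 s.
2. the blank is held from the side, grasp point within 45 mm of its middle, and lifted at least 40 mm off its place on the block (distance between blank_center and block_seat above 0.04 m and distance between the grasp point and blank_center below 0.045 m and contact force between the fingers and blank above 0.5 N and contact force between blank and block below 0.05 N), for 0.1 s.
At the end, for the whole second after the job is handed in: The blank lies at rest in both notches of the cradle: its centre within 22 mm (seen from above) and 6 mm in height of the midway resting place, its length along the cradle within 0.2 rad (horizontal distance between blank_center and cradle_seat below 0.022 m and z of blank_center in the frame of cradle_seat between -0.006 and 0.006 m and angle between the y axis of blank_center and the y axis of cradle_seat, either way round below 0.2 rad and linear speed of blank below 0.02 m/s); the robot touches nothing.
It fails at once if the mallet, the try square or the dark blank is moved by more than 30 mm (distance of any of mallet, try_square, dark_blank from where it was at the start of the episode above 0.03 m).
It also fails if it takes over 56 s, if anything falls off the work surface, if the arm or the gripper's body presses on something with over 40 N, if the wrist force passes 120 N, or if a joint passes its speed limit or range.

## Working session

There is one attempt and no reset: what is moved stays moved. The work goes in short steps, Python scripts to look and compute and a tool call to move; the robot and the scene stay as the last step left them, time stands still between calls to the robot, and variables do not carry over. Pictures are saved under pics/ and viewed, at most 10 in all, crops included, and the job is handed in when it is done.

Besides the shell and the picture viewer there is one more tool, called after "Request:" as name(argument=value, ...), one argument or row to a line, values as JSON. servo_tool: Moves the arm, as the interface text tells. Its arguments: {"type":"object","properties":{"targets":{"type":"array","items":{"type":"object","properties":{"claw":{"type":"number"},"tx":{"type":"number"},"ty":{"type":"number"},"tz":{"type":"number"},"rx":{"type":"number"},"ry":{"type":"number"},"rz":{"type":"number"}}}}},"required":["targets"]}

```bash
mkdir -p pics; ls; cat > h.py <<'E'
import numpy as np, cv2, json
from rig import readout, eyes, env
def snap(name,fn):
    c=eyes.camera(name); cv2.imwrite('pics/'+fn+'.png',c['img'][:,:,::-1])
    d={k:(np.array(c[k]).tolist()) for k in c if k!='img'}; json.dump(d,open('pics/'+fn+'.json','w')); return c
def load(fn):
    c=json.load(open('pics/'+fn+'.json')); R=cv2.Rodrigues(np.array(c['rvec'],float))[0]; t=np.array(c['tvec'],float).ravel(); return c,R,t
def proj(fn,P):
    c,R,t=load(fn); q=np.atleast_2d(P)@R.T+t; return np.c_[q[:,0]/q[:,2]*c['fx']+c['cx'],q[:,1]/q[:,2]*c['fy']+c['cy']]
def ray(fn,u,v):
    c,R,t=load(fn); d=R.T@np.array([(u-c['cx'])/c['fx'],(v-c['cy'])/c['fy'],1]); return -R.T@t,d
def onz(fn,u,v,z):
    o,d=ray(fn,u,v); return o+d*(z-o[2])/d[2]
E
python3 - <<'E'
from h import *
a=snap('scene','s0');b=snap('side','d0')
im=np.hstack([a['img'],b['img']])[:,:,::-1]
for f in 'sd':
    o,d=ray(f+'0',256,192); print(o,d)
s=readout.get_state();print(s['time'],s['position'],s['orientation'],s['gripper_width'])
for f in 'sd':
    cv2.imwrite('pics/%s0b.png'%f,cv2.resize(cv2.imread('pics/%s0.png'%f),(800,600),interpolation=cv2.INTER_CUBIC))
E
```

```text
pics
[-0.15593771 -0.46725156  0.46863962] [ 0.78238605  0.47263893 -0.40560802]
[ 0.20572062 -0.65815427  0.59767102] [ 0.40323145  0.71148017 -0.57552572]
0.1 [0.21139058 0.5074494  0.24318709] [[-9.23097691e-01  3.84565284e-01 -4.40815159e-04]
 [ 3.84565535e-01  9.23097209e-01 -9.44885946e-04]
 [ 4.35449100e-05 -1.04174435e-03 -9.99999456e-01]] 0.09276655253632646
```

View pics/s0b.png

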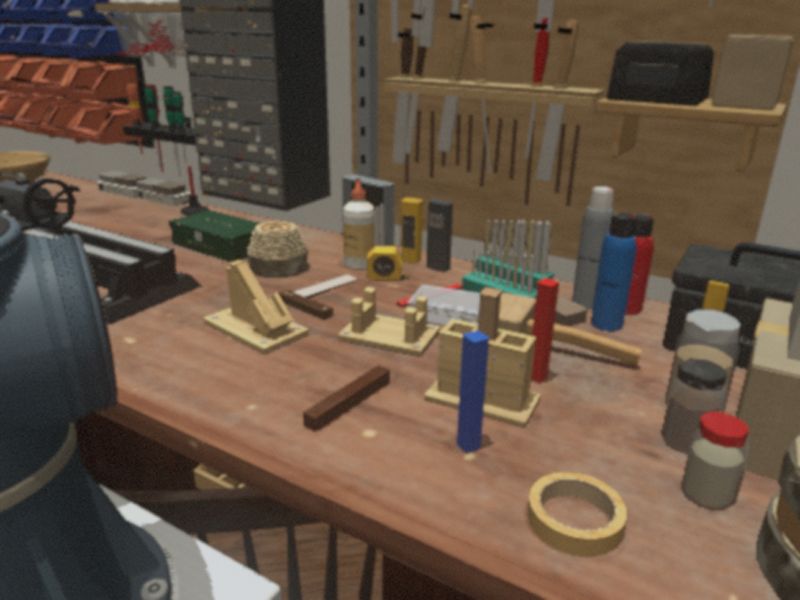

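View pics/d0b.png

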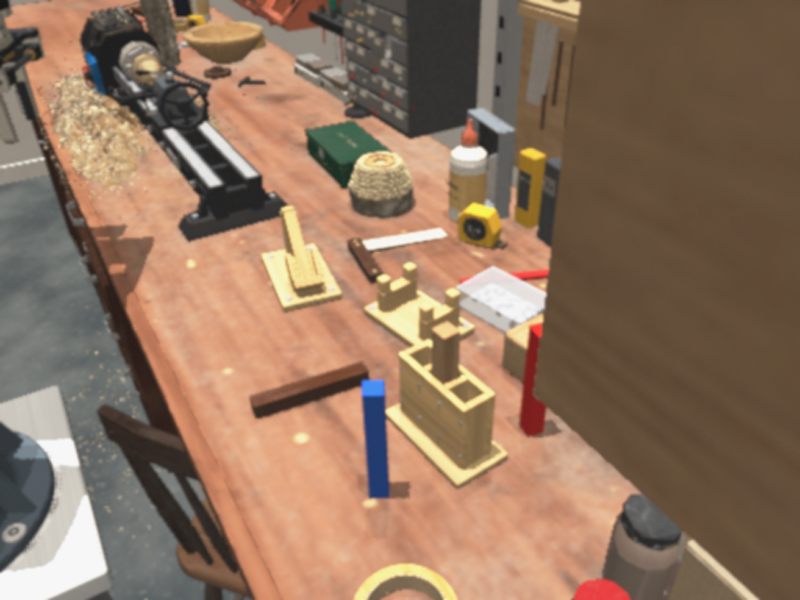

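Candidates in the enlarged scene view: wooden stick in the rack's middle cell (489,312), blue stick (472,390), red stick (543,330), dark blank (348,397). I choose the wooden one in the rack and check it close up. The mallet is behind the rack (600,340) and the square is at (310,295).

```bash
python3 - <<'E'
from h import *
def crop(f,x0,y0,x1,y1,k,o): cv2.imwrite('pics/'+o+'.png',cv2.resize(cv2.imread('pics/'+f+'.png')[y0:y1,x0:x1],None,fx=k,fy=k,interpolation=cv2.INTER_CUBIC))
crop('s0',125,160,357,290,3.4,'s0c'); crop('d0',160,125,340,315,3.1,'d0c')
E
```

```text
(no output)
```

View pics/s0c.png

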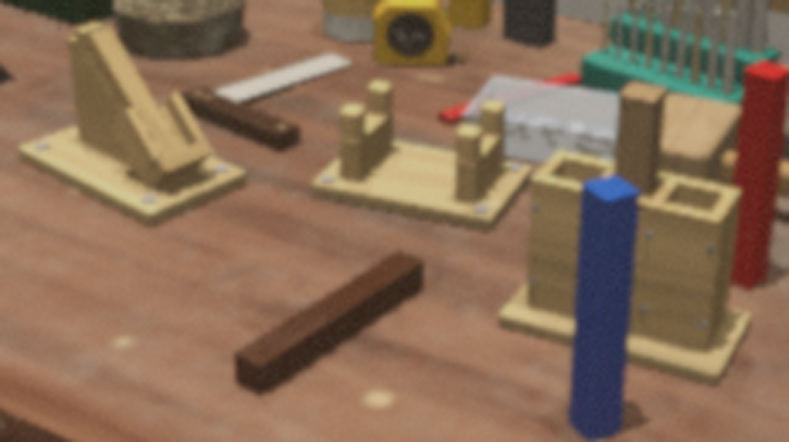

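View pics/d0c.png

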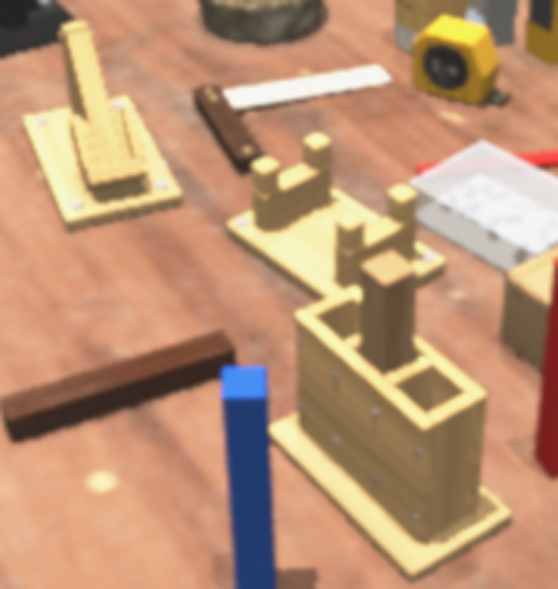

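The crops confirm it: plain wooden stick, middle cell, top at scene crop (642,90) and side crop (388,267). Block, cradle and rack corners are readable, so I fit the poses from them.

```bash
cat > fit.py <<'E'
from h import *
from scipy.optimize import least_squares
S=lambda u,v:('s0',125+u/3.4-.35,160+v/3.4-.35); D=lambda u,v:('d0',160+u/3.1-.35,125+v/3.1-.35)
def fit(obs,x0):
    def w(p,P): c,s=np.cos(p[2]),np.sin(p[2]); return [p[0]+c*P[0]-s*P[1],p[1]+s*P[0]+c*P[1],P[2]]
    f=lambda p:np.concatenate([proj(o[0],w(p,np.array(P)/1e3))[0]-np.array(o[1:]) for P,o in obs])
    best=min((least_squares(f,[*x0,a],loss='soft_l1') for a in np.arange(-3,3.2,.6)),key=lambda r:r.cost)
    return best.x,best.cost,f(best.x).reshape(-1,2).round(1)
if __name__=='__main__':
  np.set_printoptions(precision=4,suppress=True)
  block=[((-45,-80,12),S(150,212)),((45,-80,12),S(243,174)),((-45,80,12),S(20,148)),
       ((-45,-80,12),D(70,221)),((45,-80,12),D(180,190)),((-45,80,12),D(25,115)),((45,80,12),D(122,96))]
  cr=[((-45,-70,12),D(229,225)),((45,70,12),D(442,259)),((-22,-45,67),D(266,165)),((22,-45,67),D(316,141)),((-22,45,67),D(350,226)),((22,45,67),D(401,192)),
    ((-45,-70,12),S(313,182)),((-45,70,12),S(487,219)),((45,70,12),S(530,166)),((-22,-45,67),S(352,106)),((22,-45,67),S(380,87)),((-22,45,67),S(468,132)),((22,45,67),S(492,106))]
  ra=[((-22,-58,100),D(297,312)),((-22,58,100),D(430,425)),((22,58,100),D(485,395)),((-22,58,100),S(722,218)),((22,58,100),S(740,188)),((-22,-58,100),S(530,178)),((22,-58,100),S(548,152)),
    ((-37,70,0),S(717,380)),((-37,-70,0),S(500,322)),((-37,70,0),D(414,577)),((-37,-70,0),D(271,440)),((37,70,0),D(509,520))]
  for n,o in (('block',block),('cradle',cr),('rack',ra)):
    x,c,r=fit(o,(.5,.2)); print(n,x,c); print(r.tolist())
  def tri(l):
    A=[];b=[]
    for f,u,v in l:
        o,d=ray(f,u,v); d/=np.linalg.norm(d); M=np.eye(3)-np.outer(d,d); A.append(M); b.append(M@o)
    return np.linalg.lstsq(np.vstack(A),np.hstack(b),rcond=None)[0]
  print('top',tri([S(642,90),D(388,267)]), onz(*S(642,90),.16),onz(*D(388,267),.16))
  print('dark',onz(*S(240,370),.022),onz(*S(420,260),.022),'blue',onz(*D(258,590),.0),onz(*D(245,380),.15),'red',onz(*S(768,70),.15))
  # block high tip
  print('blocktip',tri([S(85,28),D(74,26)]))
E
python3 fit.py
```

```text
block [ 0.5199  0.2172 -0.1588] 4.761602252046821
[[0.1, 0.3], [1.5, -1.2], [-0.8, -0.5], [-1.6, -0.5], [0.6, 0.9], [-1.5, 0.3], [1.2, -0.6]]
cradle [0.6157 0.0177 4.2745] 136.88195325231771
[[0.8, -4.0], [-0.7, 4.5], [-0.4, 0.0], [-15.0, 19.2], [13.4, -22.4], [-0.0, -0.2], [-0.6, -2.4], [-5.6, -25.7], [2.0, 2.7], [0.9, 0.9], [2.0, 12.9], [-2.6, -14.3], [0.3, -0.8]]
rack [ 0.5179 -0.1906 -2.3846] 202.91506180830163
[[-3.1, 2.4], [19.7, -22.7], [-2.7, 4.4], [-2.0, -15.6], [1.2, 3.0], [0.2, 0.9], [0.9, 18.8], [-2.1, -25.9], [0.1, -2.3], [29.5, -34.7], [2.8, -4.5], [-8.2, 14.2]]
top [ 0.5259 -0.1862  0.1592] [ 0.5245 -0.1867  0.16  ] [ 0.5252 -0.1873  0.16  ]
dark [ 0.3378 -0.0367  0.022 ] [ 0.4944 -0.056   0.022 ] blue [ 0.4241 -0.2177  0.    ] [ 0.425  -0.2147  0.15  ] red [ 0.618  -0.2299  0.15  ]
blocktip [0.5292 0.2612 0.1031]
```

```bash
python3 - <<'E'
import re
s=open('fit.py').read()
i=s.index('  cr=['); j=s.index('  for n,o in')
b=re.sub(r'\(\((-?)(\d+),',lambda m:'(('+('' if m[1] else '-')+m[2]+',',s[i:j])
open('fit.py','w').write(s[:i]+b+s[j:])
E
python3 fit.py
```

```text
block [ 0.5199  0.2172 -0.1588] 4.761602252046821
[[0.1, 0.3], [1.5, -1.2], [-0.8, -0.5], [-1.6, -0.5], [0.6, 0.9], [-1.5, 0.3], [1.2, -0.6]]
cradle [ 0.6155  0.0183 -2.9888] 6.905302458075383
[[-2.0, -0.9], [1.0, 0.8], [0.0, -0.9], [-0.6, -0.2], [-0.2, -2.5], [-0.9, 0.6], [-0.9, 0.1], [0.8, 0.2], [0.9, 0.3], [0.5, 0.3], [-0.0, -0.5], [0.6, -1.0], [0.2, -0.2]]
rack [ 0.5287 -0.1847 -3.0396] 10.86144459002182
[[-0.9, -0.2], [-0.9, 0.2], [1.8, -1.7], [-0.5, -0.3], [0.1, -0.8], [0.0, -0.9], [2.7, -1.6], [0.2, 1.3], [-0.9, 0.9], [0.1, 2.1], [-1.5, -0.7], [1.6, 0.2]]
top [ 0.5259 -0.1862  0.1592] [ 0.5245 -0.1867  0.16  ] [ 0.5252 -0.1873  0.16  ]
dark [ 0.3378 -0.0367  0.022 ] [ 0.4944 -0.056   0.022 ] blue [ 0.4241 -0.2177  0.    ] [ 0.425  -0.2147  0.15  ] red [ 0.618  -0.2299  0.15  ]
blocktip [0.5292 0.2612 0.1031]
```

```bash
cat >> h.py <<'E'
from scipy.spatial.transform import Rotation as Ro
def down(yaw):  # tool z down, tool y at yaw
    y=np.array([np.cos(yaw),np.sin(yaw),0]); z=np.array([0,0,-1.]); return np.c_[np.cross(y,z),y,z]
def rot_err(R): return Ro.from_matrix(np.array(readout.get_state()['orientation']).T@R).as_rotvec(degrees=True)
def plan(p,R,n):
    s=readout.get_state(); R0=np.array(s['orientation']); dp=(np.array(p)-s['position'])*1e3/n
    rv=Ro.from_matrix(R0.T@R).as_rotvec()/n; print('t',s['time'],'rotvec total',np.degrees(rv*n).round(1),'per row',np.degrees(rv).round(2),'dp/row',dp.round(1))
    for i in range(n): print((Ro.from_matrix(R0@Ro.from_rotvec(rv*i).as_matrix()).inv().apply(dp)).round(1).tolist())
E
python3 - <<'E'
from h import *
plan([.526,-.186,.26],down(.102),16)
E
```

```text
t 0.1 rotvec total [-0.1  0.  61.5] per row [-0.    0.    3.85] dp/row [ 19.7 -43.3   1.1]
[-34.8, -32.4, -1.0]
[-36.9, -30.0, -1.0]
[-38.8, -27.5, -1.0]
[-40.6, -24.8, -1.0]
[-42.2, -22.0, -1.0]
[-43.6, -19.2, -1.0]
[-44.7, -16.2, -1.0]
[-45.7, -13.2, -1.0]
[-46.5, -10.1, -1.0]
[-47.1, -6.9, -1.0]
[-47.4, -3.7, -1.0]
[-47.6, -0.6, -1.0]
[-47.5, 2.6, -1.0]
[-47.2, 5.8, -1.0]
[-46.7, 9.0, -1.0]
[-46.0, 12.1, -1.1]
```

Request:
servo_tool(
  targets=[
    {"claw":60,"tx":-35,"ty":-32,"tz":-1,"rz":3.9},
    {"claw":60,"tx":-37,"ty":-30,"tz":-1,"rz":3.9},
    {"claw":60,"tx":-39,"ty":-27,"tz":-1,"rz":3.9},
    {"claw":60,"tx":-41,"ty":-25,"tz":-1,"rz":3.9},
    {"claw":60,"tx":-42,"ty":-22,"tz":-1,"rz":3.9},
    {"claw":60,"tx":-44,"ty":-19,"tz":-1,"rz":3.9},
    {"claw":60,"tx":-45,"ty":-16,"tz":-1,"rz":3.9},
    {"claw":60,"tx":-46,"ty":-13,"tz":-1,"rz":3.9},
  ],
)

```text
invalid input
```

Request:
servo_tool(
  targets=[
    {"claw":60,"tx":-46,"ty":-10,"tz":-1,"rz":3.8},
    {"claw":60,"tx":-47,"ty":-7,"tz":-1,"rz":3.8},
    {"claw":60,"tx":-47,"ty":-4,"tz":-1,"rz":3.8},
    {"claw":60,"tx":-48,"ty":0,"tz":-1,"rz":3.8},
    {"claw":60,"tx":-47,"ty":3,"tz":-1,"rz":3.8},
    {"claw":60,"tx":-47,"ty":6,"tz":-1,"rz":3.8},
    {"claw":60,"tx":-47,"ty":9,"tz":-1,"rz":3.8},
    {"claw":60,"tx":-46,"ty":12,"tz":-1,"rz":3.8},
  ],
)

```text
invalid input
```

```bash
python3 - <<'E'
from h import *
c=snap('wrist','w1'); cv2.imwrite('pics/w1b.png',cv2.resize(c['img'][:,:,::-1],(800,600),interpolation=cv2.INTER_CUBIC))
s=readout.get_state();print(s['time'],s['position'],s['joint_pos'],s['gripper_width'])
print(proj('w1',[[.526,-.186,.16]])*1.5625, ray('w1',256,192))
plan([.526,-.186,.26],down(.102),1)
E
```

```text
0.15 [0.21140002 0.50749887 0.24326145] [ 1.09142216e+00  3.51063489e-01  1.65225201e+00 -5.04528878e-06
  1.13909666e+00 -8.45843841e-02] 0.0927097230016047
[[-214.74104244  952.77604337]] (array([0.15061028, 0.53212236, 0.38460431]), array([ 0.21155149, -0.07035741, -0.9751521 ]))
t 0.15 rotvec total [-0.   0.  61.5] per row [-4.000e-02  2.000e-02  6.154e+01] dp/row [ 314.6 -693.5   16.7]
[-557.1, -519.2, -16.4]
```

View pics/w1b.png

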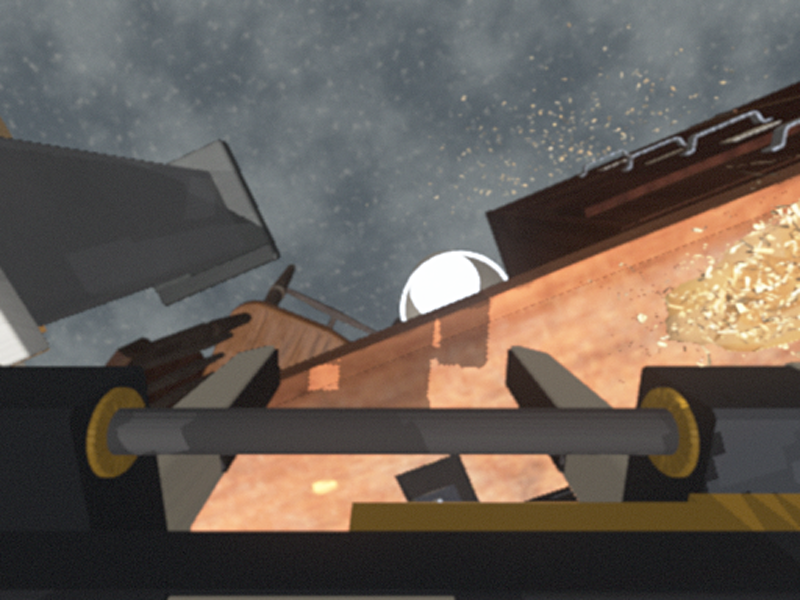

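The call was refused (all seven fields are needed). The picture shows only the start pose, with the bench edge and floor beyond the fingers.

Request:
servo_tool(
  targets=[
    {"claw":60,"tx":-35,"ty":-32,"tz":-1,"rx":0,"ry":0,"rz":3.9},
    {"claw":60,"tx":-37,"ty":-30,"tz":-1,"rx":0,"ry":0,"rz":3.9},
    {"claw":60,"tx":-39,"ty":-27,"tz":-1,"rx":0,"ry":0,"rz":3.9},
    {"claw":60,"tx":-41,"ty":-25,"tz":-1,"rx":0,"ry":0,"rz":3.9},
    {"claw":60,"tx":-42,"ty":-22,"tz":-1,"rx":0,"ry":0,"rz":3.9},
    {"claw":60,"tx":-44,"ty":-19,"tz":-1,"rx":0,"ry":0,"rz":3.9},
    {"claw":60,"tx":-45,"ty":-16,"tz":-1,"rx":0,"ry":0,"rz":3.9},
    {"claw":60,"tx":-46,"ty":-13,"tz":-1,"rx":0,"ry":0,"rz":3.9},
  ],
)

```text
time: 1.15
position: [0.37, 0.1591, 0.2517]
orientation: [[-0.589, 0.808, 0.0], [0.808, 0.589, 0.0], [-0.0, 0.0, -1.0]]
contact_force: [0.8, 1.1, -0.1]
gripper_width: 0.0601
grasp_force: 0.0
```

Request:
servo_tool(
  targets=[
    {"claw":60,"tx":-46,"ty":-10,"tz":-1,"rx":0,"ry":0,"rz":3.8},
    {"claw":60,"tx":-47,"ty":-7,"tz":-1,"rx":0,"ry":0,"rz":3.8},
    {"claw":60,"tx":-47,"ty":-4,"tz":-1,"rx":0,"ry":0,"rz":3.8},
    {"claw":60,"tx":-48,"ty":0,"tz":-1,"rx":0,"ry":0,"rz":3.8},
    {"claw":60,"tx":-47,"ty":3,"tz":-1,"rx":0,"ry":0,"rz":3.8},
    {"claw":60,"tx":-47,"ty":6,"tz":-1,"rx":0,"ry":0,"rz":3.8},
    {"claw":60,"tx":-47,"ty":9,"tz":-1,"rx":0,"ry":0,"rz":3.8},
    {"claw":60,"tx":-46,"ty":12,"tz":-1,"rx":0,"ry":0,"rz":3.8},
  ],
)

```text
time: 2.15
position: [0.5258, -0.1871, 0.2595]
orientation: [[-0.098, 0.995, -0.0], [0.995, 0.098, 0.0], [0.0, -0.0, -1.0]]
contact_force: [0.2, 0.7, -0.6]
gripper_width: 0.0599
grasp_force: 0.0
```

```bash
python3 - <<'E'
from h import *
c=snap('wrist','w2'); cv2.imwrite('pics/w2b.png',cv2.resize(c['img'][:,:,::-1],(800,600),interpolation=cv2.INTER_CUBIC))
s=readout.get_state();print(s['time'],s['position'],s['joint_pos'],s['gripper_width'])
print(proj('w2',[[.526,-.186,.16]])*1.5625, ray('w2',256,192))
plan([.526,-.186,.26],down(.102),1)
E
```

```text
2.2 [ 0.5273426  -0.19129561  0.25940421] [-4.30453372e-01  3.54266788e-01  1.60572908e+00 -1.25882755e-03
  1.18001111e+00 -5.23428705e-01] 0.06022690239019857
[[393.20735877 314.89391284]] (array([ 0.51933413, -0.12238033,  0.40091427]), array([ 0.03913003, -0.22033576, -0.9749599 ]))
t 2.2 rotvec total [ 0.   0.1 -0.5] per row [ 0.04  0.1  -0.49] dp/row [-1.3  5.3  0.6]
[5.4, -0.8, -0.6]
```

View pics/w2b.png

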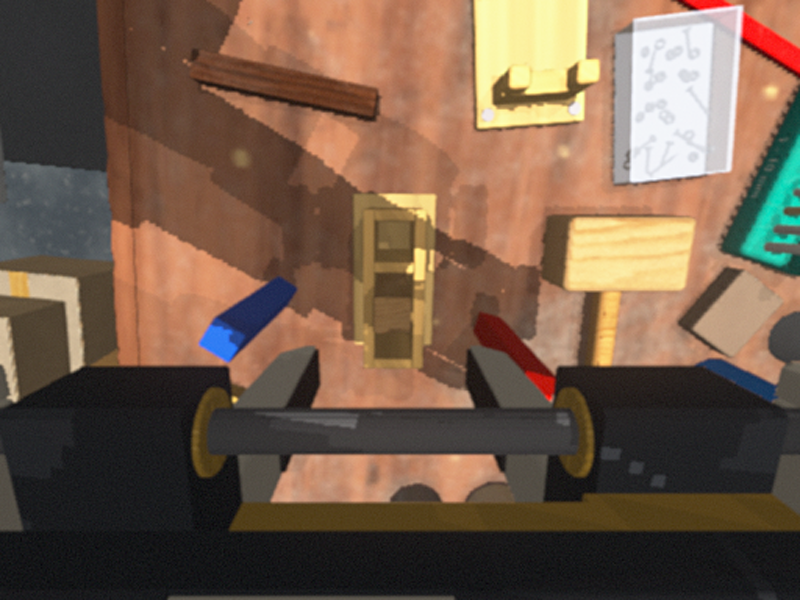

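The wrist view shows the blank's top at about (392,312), as predicted (393,315), with blue and red sticks clear of the fingers. Go down.

Request:
servo_tool(
  targets=[
    {"claw":60,"tx":5,"ty":0,"tz":15,"rx":0,"ry":0,"rz":0},
    {"claw":60,"tx":0,"ty":0,"tz":20,"rx":0,"ry":0,"rz":0},
    {"claw":60,"tx":0,"ty":0,"tz":20,"rx":0,"ry":0,"rz":0},
    {"claw":60,"tx":0,"ty":0,"tz":20,"rx":0,"ry":0,"rz":0},
    {"claw":60,"tx":0,"ty":0,"tz":15,"rx":0,"ry":0,"rz":0},
    {"claw":60,"tx":0,"ty":0,"tz":5,"rx":0,"ry":0,"rz":0},
    {"claw":60,"tx":0,"ty":0,"tz":0,"rx":0,"ry":0,"rz":0},
    {"claw":60,"tx":0,"ty":0,"tz":0,"rx":0,"ry":0,"rz":0},
  ],
)

```text
time: 3.2
position: [0.5252, -0.1807, 0.1652]
orientation: [[-0.101, 0.995, 0.001], [0.995, 0.101, -0.0], [-0.0, 0.001, -1.0]]
contact_force: [-0.1, 0.0, 0.1]
gripper_width: 0.0601
grasp_force: 0.0
```

Request:
servo_tool(
  targets=[
    {"claw":60,"tx":-5,"ty":0,"tz":0,"rx":0,"ry":0,"rz":0},
    {"claw":60,"tx":0,"ty":0,"tz":12,"rx":0,"ry":0,"rz":0},
    {"claw":60,"tx":0,"ty":0,"tz":12,"rx":0,"ry":0,"rz":0},
    {"claw":60,"tx":0,"ty":0,"tz":0,"rx":0,"ry":0,"rz":0},
    {"claw":0,"tx":0,"ty":0,"tz":0,"rx":0,"ry":0,"rz":0},
    {"claw":0,"tx":0,"ty":0,"tz":0,"rx":0,"ry":0,"rz":0},
    {"claw":0,"tx":0,"ty":0,"tz":0,"rx":0,"ry":0,"rz":0},
    {"claw":0,"tx":0,"ty":0,"tz":0,"rx":0,"ry":0,"rz":0},
  ],
)

```text
time: 4.2
position: [0.5255, -0.1856, 0.1408]
orientation: [[-0.101, 0.995, 0.0], [0.995, 0.101, -0.0], [-0.0, 0.0, -1.0]]
contact_force: [0.9, -0.1, 0.0]
gripper_width: 0.0245
grasp_force: 0.0
```

Request:
servo_tool(
  targets=[
    {"claw":0,"tx":0,"ty":0,"tz":0,"rx":0,"ry":0,"rz":0},
    {"claw":0,"tx":0,"ty":0,"tz":-10,"rx":0,"ry":0,"rz":0},
    {"claw":0,"tx":0,"ty":0,"tz":-20,"rx":0,"ry":0,"rz":0},
    {"claw":0,"tx":0,"ty":0,"tz":-25,"rx":0,"ry":0,"rz":0},
    {"claw":0,"tx":0,"ty":0,"tz":-25,"rx":0,"ry":0,"rz":0},
    {"claw":0,"tx":0,"ty":0,"tz":-25,"rx":0,"ry":0,"rz":0},
    {"claw":0,"tx":0,"ty":0,"tz":-20,"rx":0,"ry":0,"rz":0},
    {"claw":0,"tx":0,"ty":0,"tz":-5,"rx":0,"ry":0,"rz":0},
  ],
)

```text
time: 5.2
position: [0.5258, -0.1857, 0.2722]
orientation: [[-0.101, 0.995, 0.002], [0.995, 0.101, -0.001], [-0.001, 0.002, -1.0]]
contact_force: [0.7, 0.1, -2.0]
gripper_width: 0.0217
grasp_force: 29.9
```

```bash
python3 - <<'E'
from h import *
p=[.5199,.2172,-.1588]; c,s=np.cos(p[2]),np.sin(p[2])
def w(P): P=np.array(P)/1e3; return [p[0]+c*P[0]-s*P[1],p[1]+s*P[0]+c*P[1],P[2]]
out=[]
for f,x0,y0,x1,y1,k in (('s0',130,160,200,230,5.7),('d0',162,126,226,200,6.2)):
    im=cv2.resize(cv2.imread('pics/'+f+'.png')[y0:y1,x0:x1],None,fx=k,fy=k,interpolation=cv2.INTER_CUBIC)
    for Y,col in ((39,(0,0,255)),(45,(255,0,0))):
        pts=[(-9,Y,12),(-9,Y,110),(9,Y,110),(9,Y-77.8,32),(-9,Y-77.8,32),(-9,Y,110)]
        q=[(np.array(proj(f,w(P))[0])-[x0,y0]+.5)*k for P in pts]
        cv2.polylines(im,[np.int32(q)],False,col,1,cv2.LINE_AA)
    q=[(np.array(proj(f,w(P))[0])-[x0,y0]+.5)*k for P in ((-45,-80,12),(45,-80,12),(45,80,12),(-45,80,12))]
    cv2.polylines(im,[np.int32(q)],True,(0,255,0),1,cv2.LINE_AA)
    out.append(cv2.copyMakeBorder(im,0,470-im.shape[0],0,0,cv2.BORDER_CONSTANT))
cv2.imwrite('pics/ov.png',np.hstack(out))
E
```

```text
(no output)
```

View pics/ov.png

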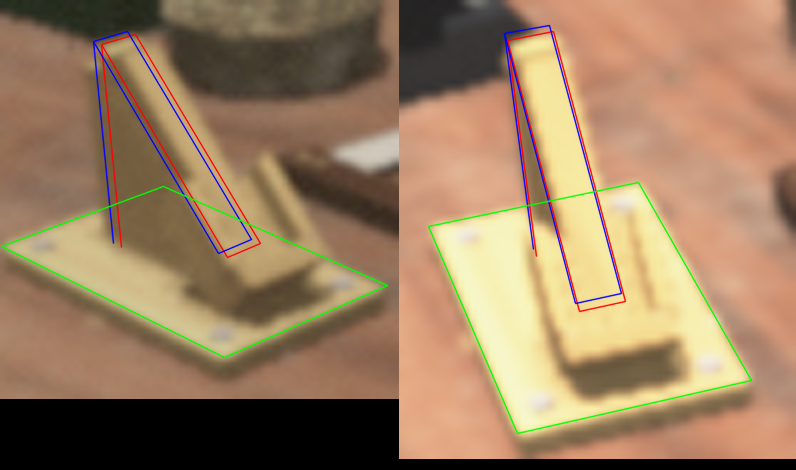

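The overlay shows the base fitted well (green), but the fin's top lies off the model by 2–3 px in this coarse view. I'll look again from close by with the wrist camera.

```bash
python3 - <<'E'
from h import *
plan([.51,.10,.30],down(-.159),8)
E
```

```text
t 5.2 rotvec total [ 0.1  0.1 14.9] per row [0.02 0.01 1.86] dp/row [-2.  35.7  3.5]
[35.7, 1.6, -3.5]
[35.8, 0.5, -3.5]
[35.8, -0.7, -3.5]
[35.7, -1.8, -3.5]
[35.6, -3.0, -3.5]
[35.5, -4.2, -3.5]
[35.4, -5.3, -3.5]
[35.2, -6.5, -3.5]
```

Request:
servo_tool(
  targets=[
    {"claw":0,"tx":30,"ty":1,"tz":-4,"rx":0,"ry":0,"rz":2},
    {"claw":0,"tx":36,"ty":0,"tz":-4,"rx":0,"ry":0,"rz":2},
    {"claw":0,"tx":38,"ty":-1,"tz":-4,"rx":0,"ry":0,"rz":2},
    {"claw":0,"tx":38,"ty":-2,"tz":-4,"rx":0,"ry":0,"rz":2},
    {"claw":0,"tx":38,"ty":-3,"tz":-4,"rx":0,"ry":0,"rz":2},
    {"claw":0,"tx":38,"ty":-4,"tz":-4,"rx":0,"ry":0,"rz":2},
    {"claw":0,"tx":36,"ty":-5,"tz":-4,"rx":0,"ry":0,"rz":2},
    {"claw":0,"tx":31,"ty":-5,"tz":0,"rx":0,"ry":0,"rz":1},
  ],
)

```text
time: 6.2
position: [0.5123, 0.1015, 0.2984]
orientation: [[0.161, 0.987, -0.0], [0.987, -0.161, -0.0], [-0.0, -0.0, -1.0]]
contact_force: [0.3, -0.4, -0.3]
gripper_width: 0.0216
grasp_force: 29.9
```

```bash
python3 - <<'E'
from h import *
eyes.camera('side');eyes.camera('side')
c=snap('wrist','w3'); s=readout.get_state();print(s['time'],s['position'],s['joint_pos'],s['gripper_width'])
x0,x1,y0,y1=120,320,0,150
cv2.imwrite('pics/w3b.png',cv2.resize(c['img'][y0:y1,x0:x1,::-1],(800,600),interpolation=cv2.INTER_CUBIC))
p=[.5199,.2172,-.1588]; C,S=np.cos(p[2]),np.sin(p[2])
w=lambda P:[p[0]+C*P[0]/1e3-S*P[1]/1e3,p[1]+S*P[0]/1e3+C*P[1]/1e3,P[2]/1e3]
for P in ((-45,-80,12),(45,-80,12),(45,80,12),(-45,80,12),(-9,39,110),(9,39,110),(-9,-39,32),(9,-39,32)): print(P,((proj('w3',w(P))[0]-[x0,y0]+.5)*4).round())
E
```

```text
6.35 [0.51231277 0.10108689 0.2980959 ] [ 1.05679417e-01  2.47608370e-01  1.65347544e+00 -7.22066140e-05
  1.24149767e+00  2.64445891e-01] 0.021602984823142095
(-45, -80, 12) [382. 598.]
(45, -80, 12) [617. 598.]
(45, 80, 12) [626. 133.]
(-45, 80, 12) [367. 133.]
(-9, 39, 110) [455. 180.]
(9, 39, 110) [521. 180.]
(-9, -39, 32) [472. 486.]
(9, -39, 32) [523. 486.]
```

View pics/w3b.png

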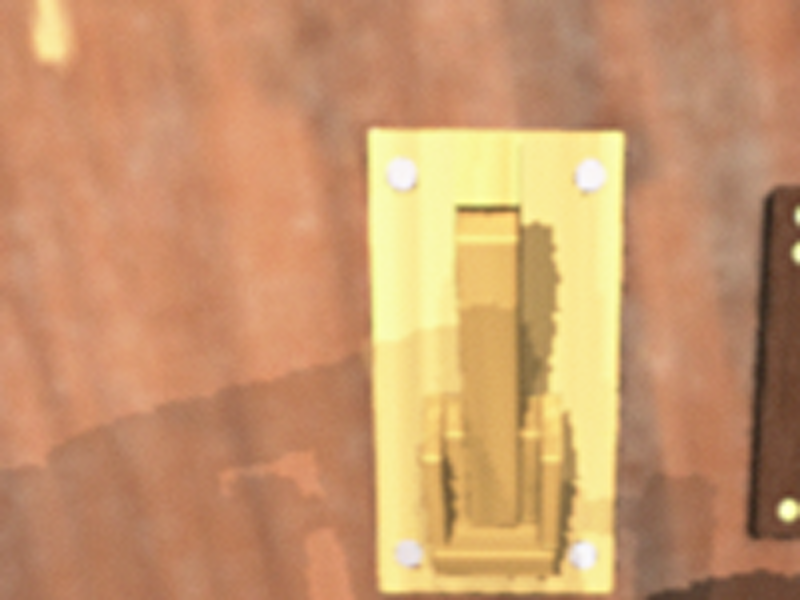

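Wrist view: base corners (368,128),(624,131),(612,593),(380,592) agree with the fit to about 1.5 mm. The slope runs from the stop at row 525 to row 240, with a flat top beyond, so the stop is at block y ≈ -55 mm and the seat at (0, -10, 93) in the block frame.

```bash
cat >> h.py <<'E'
yb=-.1588; xb=np.array([np.cos(yb),np.sin(yb),0]); ub=np.array([-np.sin(yb),np.cos(yb),0]); zz=np.array([0,0,1.])
ys=(ub+zz)/2**.5; zs=(zz-ub)/2**.5; seat=np.array([.5201,.2187,0])-.010*ub+.0928*zz
R1=np.c_[np.cross(xb,-ys),xb,-ys]; R2=np.c_[np.cross(xb,-zs),xb,-zs]
E
python3 - <<'E'
from h import *
plan(seat+.060*ys+.045*zs,R1,8); print(seat+.060*ys+.045*zs)
E
```

```text
t 6.35 rotvec total [ -0. -45.   0.] per row [-0.01 -5.62  0.  ] dp/row [  1.   14.8 -16.4]
[14.8, -1.3, 16.4]
[16.3, -1.3, 14.9]
[17.7, -1.4, 13.2]
[18.9, -1.4, 11.4]
[19.9, -1.4, 9.5]
[20.7, -1.4, 7.5]
[21.4, -1.4, 5.4]
[21.8, -1.4, 3.3]
[0.52019592 0.21929897 0.16704621]
```

Request:
servo_tool(
  targets=[
    {"claw":0,"tx":15,"ty":-1.5,"tz":16,"rx":0,"ry":-5.6,"rz":0},
    {"claw":0,"tx":16,"ty":-1.5,"tz":15,"rx":0,"ry":-5.6,"rz":0},
    {"claw":0,"tx":18,"ty":-1.5,"tz":13,"rx":0,"ry":-5.6,"rz":0},
    {"claw":0,"tx":19,"ty":-1.5,"tz":11,"rx":0,"ry":-5.6,"rz":0},
    {"claw":0,"tx":20,"ty":-1.5,"tz":9,"rx":0,"ry":-5.6,"rz":0},
    {"claw":0,"tx":21,"ty":-1.5,"tz":7,"rx":0,"ry":-5.6,"rz":0},
    {"claw":0,"tx":21,"ty":-1.5,"tz":5,"rx":0,"ry":-5.7,"rz":0},
    {"claw":0,"tx":22,"ty":-1,"tz":3,"rx":0,"ry":-5.7,"rz":0},
  ],
)

```text
time: 7.35
position: [0.5209, 0.2198, 0.1692]
orientation: [[0.113, 0.987, -0.115], [0.696, -0.161, -0.7], [-0.709, -0.001, -0.705]]
contact_force: [-0.3, 0.2, -1.4]
gripper_width: 0.0219
grasp_force: 29.9
```

```bash
python3 - <<'E'
from h import *
eyes.camera('scene')
c=snap('side','d4'); a=snap('scene','s4')
s=readout.get_state();print(s['time'],s['position'],s['joint_pos'],s['grasp_force'])
im=[cv2.resize(x['img'][y:y+90,u:u+90,::-1],(400,400),interpolation=cv2.INTER_CUBIC) for x,u,y in ((a,125,125),(c,150,100))]
cv2.imwrite('pics/p4.png',np.hstack(im))
plan(seat+.060*ys+.045*zs,R1,1); plan(seat+.060*ys+.0015*zs,R1,8)
E
```

```text
7.5 [0.52026369 0.21997611 0.16806581] [ 0.55634249  0.74303789  1.39947036 -0.5613706   1.58109336  0.88156971] 29.94073748588562
t 7.5 rotvec total [-0.2  0.1  0.1] per row [-0.19  0.06  0.07] dp/row [-0.1 -0.7 -1. ]
[0.2, 0.0, 1.2]
t 7.5 rotvec total [-0.2  0.1  0.1] per row [-0.02  0.01  0.01] dp/row [ 0.6  3.7 -4. ]
[5.5, 0.0, 0.1]
[5.5, 0.0, 0.1]
[5.5, 0.0, 0.1]
[5.5, 0.0, 0.1]
[5.5, 0.0, 0.1]
[5.5, 0.0, 0.1]
[5.5, 0.0, 0.1]
[5.5, 0.0, 0.1]
```

View pics/p4.png

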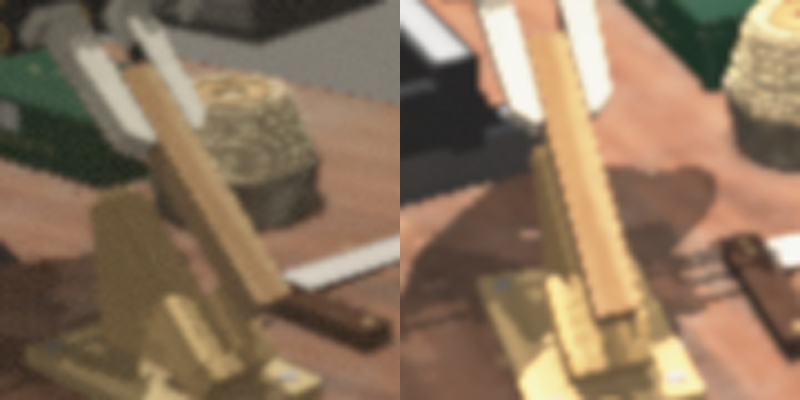

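The blank is held at 45°, in line with the slope above the cheeks (foot at (270,300) left half, (615,315) right half). Lower it square to the slope.

Request:
servo_tool(
  targets=[
    {"claw":0,"tx":9,"ty":0,"tz":1,"rx":0,"ry":0,"rz":0},
    {"claw":0,"tx":9,"ty":0,"tz":0,"rx":0,"ry":0,"rz":0},
    {"claw":0,"tx":9,"ty":0,"tz":0,"rx":0,"ry":0,"rz":0},
    {"claw":0,"tx":7,"ty":0,"tz":0,"rx":0,"ry":0,"rz":0},
    {"claw":0,"tx":4,"ty":0,"tz":0,"rx":0,"ry":0,"rz":0},
    {"claw":0,"tx":3,"ty":0,"tz":0,"rx":0,"ry":0,"rz":0},
    {"claw":0,"tx":0,"ty":0,"tz":0,"rx":0,"ry":0,"rz":0},
    {"claw":0,"tx":0,"ty":0,"tz":0,"rx":0,"ry":0,"rz":0},
  ],
)

```text
time: 8.5
position: [0.5251, 0.2482, 0.1403]
orientation: [[0.113, 0.987, -0.113], [0.698, -0.16, -0.698], [-0.707, 0.0, -0.707]]
contact_force: [0.5, -1.2, -0.9]
gripper_width: 0.022
grasp_force: 29.9
```

Request:
servo_tool(
  targets=[
    {"claw":0,"tx":1,"ty":0,"tz":0,"rx":0,"ry":0,"rz":0},
    {"claw":0,"tx":1,"ty":0,"tz":0,"rx":0,"ry":0,"rz":0},
    {"claw":0,"tx":1,"ty":0,"tz":0,"rx":0,"ry":0,"rz":0},
    {"claw":0,"tx":0,"ty":0,"tz":0,"rx":0,"ry":0,"rz":0},
    {"claw":0,"tx":0,"ty":0,"tz":0,"rx":0,"ry":0,"rz":0},
    {"claw":0,"tx":0,"ty":0,"tz":0,"rx":0,"ry":0,"rz":0},
    {"claw":0,"tx":0,"ty":0,"tz":0,"rx":0,"ry":0,"rz":0},
    {"claw":0,"tx":0,"ty":0,"tz":0,"rx":0,"ry":0,"rz":0},
  ],
)

```text
time: 9.5
position: [0.5254, 0.2503, 0.138]
orientation: [[0.113, 0.987, -0.113], [0.698, -0.16, -0.698], [-0.707, 0.0, -0.707]]
contact_force: [0.7, -0.3, -2.5]
gripper_width: 0.0223
grasp_force: 29.9
```

Request:
servo_tool(
  targets=[
    {"claw":28,"tx":0,"ty":0,"tz":0,"rx":0,"ry":0,"rz":0},
    {"claw":36,"tx":0,"ty":0,"tz":0,"rx":0,"ry":0,"rz":0},
    {"claw":44,"tx":0,"ty":0,"tz":0,"rx":0,"ry":0,"rz":0},
    {"claw":50,"tx":0,"ty":0,"tz":0,"rx":0,"ry":0,"rz":0},
    {"claw":50,"tx":0,"ty":0,"tz":0,"rx":0,"ry":0,"rz":0},
    {"claw":50,"tx":0,"ty":0,"tz":-15,"rx":0,"ry":0,"rz":0},
    {"claw":50,"tx":0,"ty":0,"tz":-30,"rx":0,"ry":0,"rz":0},
    {"claw":50,"tx":0,"ty":0,"tz":-30,"rx":0,"ry":0,"rz":0},
  ],
)

```text
time: 10.5
position: [0.534, 0.3039, 0.1925]
orientation: [[0.114, 0.987, -0.113], [0.698, -0.16, -0.698], [-0.707, 0.0, -0.707]]
contact_force: [0.0, -0.2, -0.8]
gripper_width: 0.0502
grasp_force: 0.0
```

```bash
python3 - <<'E'
from h import *
eyes.camera('scene')
c=snap('side','d5'); a=snap('scene','s5')
s=readout.get_state();print(s['time'],s['position'],s['gripper_width'])
def model(f,im,u0,y0,k):
    im=np.ascontiguousarray(im)
    P=[seat+sx*.011*xb+sy*.075*ys+.011*zs for sx,sy in ((-1,-1),(1,-1),(1,1),(-1,1))]
    cv2.polylines(im,[np.int32((proj(f,P)-[u0,y0]+.5)*k)],True,(0,0,255),1,cv2.LINE_AA); return im
im=[model(f,cv2.resize(x['img'][y:y+90,u:u+90,::-1],(400,400),interpolation=cv2.INTER_CUBIC),u,y,400/90) for f,x,u,y in (('s5',a,125,135),('d5',c,150,100))]
cv2.imwrite('pics/p5.png',np.hstack(im))
E
```

```text
10.65 [0.53414295 0.30370784 0.19188972] 0.04973908730486605
```

View pics/p5.png

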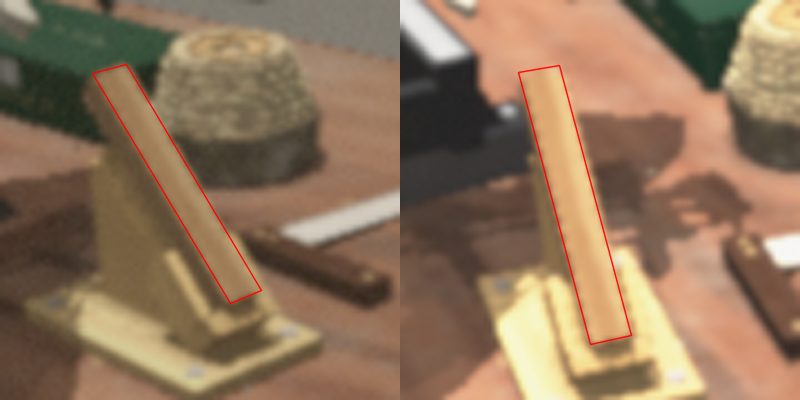

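Both views show the blank resting as the seat model predicts (red outline on it): parked, let go. Next I swing round for the side grasp.

```bash
python3 - <<'E'
from h import *
plan([.52,.22,.31],down(yb),8)
q=seat+.09*zs; print(q); Rm=down(yb); dp=(q-[.52,.22,.31])*1e3/8; rv=Ro.from_matrix(Rm.T@R2).as_rotvec()/8; print(np.degrees(rv))
for i in range(8): print(Ro.from_matrix(Rm@Ro.from_rotvec(rv*i).as_matrix()).inv().apply(dp).round(1))
E
```

```text
t 10.65 rotvec total [ 0.1 44.9 -0.1] per row [ 0.01  5.61 -0.01] dp/row [ -1.8 -10.5  14.8]
[-17.9, -0.1, -3.0]
[-17.6, -0.1, -4.7]
[-17.0, -0.1, -6.4]
[-16.3, -0.1, -8.0]
[-15.4, -0.1, -9.6]
[-14.4, -0.1, -11.1]
[-13.3, -0.1, -12.4]
[-12.0, -0.1, -13.7]
[0.50845512 0.14598694 0.15643961]
[ 1.25305431e-17  5.62500000e+00 -4.77786379e-17]
[-9.4  0.  19.2]
[-11.2   0.   18.2]
[-12.9   0.   17. ]
[-14.5   0.   15.7]
[-16.    0.   14.2]
[-17.3   0.   12.5]
[-18.4   0.   10.8]
[-19.4   0.    8.9]
```

Request:
servo_tool(
  targets=[
    {"claw":50,"tx":-18,"ty":0,"tz":-3,"rx":0,"ry":5.6,"rz":0},
    {"claw":50,"tx":-18,"ty":0,"tz":-5,"rx":0,"ry":5.6,"rz":0},
    {"claw":50,"tx":-17,"ty":0,"tz":-6,"rx":0,"ry":5.6,"rz":0},
    {"claw":50,"tx":-16,"ty":0,"tz":-8,"rx":0,"ry":5.6,"rz":0},
    {"claw":50,"tx":-15,"ty":0,"tz":-10,"rx":0,"ry":5.6,"rz":0},
    {"claw":50,"tx":-14,"ty":0,"tz":-11,"rx":0,"ry":5.6,"rz":0},
    {"claw":50,"tx":-13,"ty":0,"tz":-12,"rx":0,"ry":5.6,"rz":0},
    {"claw":50,"tx":-12,"ty":0,"tz":-14,"rx":0,"ry":5.6,"rz":0},
  ],
)

```text
time: 11.65
position: [0.52, 0.2193, 0.309]
orientation: [[0.161, 0.987, -0.001], [0.987, -0.161, -0.001], [-0.001, -0.001, -1.0]]
contact_force: [-0.4, -0.8, 1.0]
gripper_width: 0.0502
grasp_force: 0.0
```

Request:
servo_tool(
  targets=[
    {"claw":50,"tx":-9,"ty":0,"tz":19,"rx":0,"ry":5.6,"rz":0},
    {"claw":50,"tx":-11,"ty":0,"tz":18,"rx":0,"ry":5.6,"rz":0},
    {"claw":50,"tx":-13,"ty":0,"tz":17,"rx":0,"ry":5.6,"rz":0},
    {"claw":50,"tx":-15,"ty":0,"tz":16,"rx":0,"ry":5.6,"rz":0},
    {"claw":50,"tx":-16,"ty":0,"tz":14,"rx":0,"ry":5.6,"rz":0},
    {"claw":50,"tx":-17,"ty":0,"tz":13,"rx":0,"ry":5.6,"rz":0},
    {"claw":50,"tx":-18,"ty":0,"tz":11,"rx":0,"ry":5.7,"rz":0},
    {"claw":50,"tx":-19,"ty":0,"tz":9,"rx":0,"ry":5.7,"rz":0},
  ],
)

```text
time: 12.65
position: [0.5078, 0.1462, 0.1551]
orientation: [[0.115, 0.987, 0.114], [0.698, -0.162, 0.697], [0.706, -0.001, -0.708]]
contact_force: [0.3, -0.4, -0.5]
gripper_width: 0.0502
grasp_force: 0.0
```

```bash
python3 - <<'E'
from h import *
for i in range(4): eyes.camera('side')
s=readout.get_state();print(s['time'],s['position'],s['joint_pos'])
plan(seat+.006*zs,R2,6)
E
```

```text
12.85 [0.50827198 0.14652539 0.15573279] [-0.15673455  0.47314335  1.95295727  0.98689747  1.00227233 -0.67545805]
t 12.85 rotvec total [ 0.1  0.3 -0.2] per row [ 0.01  0.05 -0.04] dp/row [ 1.6  9.7 -9.8]
[0.1, 0.0, 13.9]
[0.1, 0.0, 13.9]
[0.1, 0.0, 13.9]
[0.1, 0.0, 13.9]
[0.1, 0.0, 13.9]
[0.0, 0.0, 13.9]
```

Request:
servo_tool(
  targets=[
    {"claw":50,"tx":0,"ty":0,"tz":15,"rx":0,"ry":0,"rz":0},
    {"claw":50,"tx":0,"ty":0,"tz":16,"rx":0,"ry":0,"rz":0},
    {"claw":50,"tx":0,"ty":0,"tz":16,"rx":0,"ry":0,"rz":0},
    {"claw":50,"tx":0,"ty":0,"tz":16,"rx":0,"ry":0,"rz":0},
    {"claw":50,"tx":0,"ty":0,"tz":13,"rx":0,"ry":0,"rz":0},
    {"claw":50,"tx":0,"ty":0,"tz":7,"rx":0,"ry":0,"rz":0},
    {"claw":50,"tx":0,"ty":0,"tz":0,"rx":0,"ry":0,"rz":0},
    {"claw":50,"tx":0,"ty":0,"tz":0,"rx":0,"ry":0,"rz":0},
  ],
)

```text
time: 13.85
position: [0.5182, 0.2045, 0.0975]
orientation: [[0.114, 0.987, 0.113], [0.7, -0.161, 0.695], [0.705, 0.0, -0.71]]
contact_force: [0.3, 0.1, -1.2]
gripper_width: 0.05
grasp_force: 0.0
```

Request:
servo_tool(
  targets=[
    {"claw":0,"tx":0,"ty":0,"tz":0,"rx":0,"ry":0,"rz":0},
    {"claw":0,"tx":0,"ty":0,"tz":0,"rx":0,"ry":0,"rz":0},
    {"claw":0,"tx":0,"ty":0,"tz":0,"rx":0,"ry":0,"rz":0},
    {"claw":0,"tx":0,"ty":0,"tz":0,"rx":0,"ry":0,"rz":0},
    {"claw":0,"tx":0,"ty":0,"tz":0,"rx":0,"ry":0,"rz":0},
    {"claw":0,"tx":0,"ty":0,"tz":0,"rx":0,"ry":0,"rz":0},
    {"claw":0,"tx":0,"ty":0,"tz":0,"rx":0,"ry":0,"rz":0},
    {"claw":0,"tx":0,"ty":0,"tz":0,"rx":0,"ry":0,"rz":0},
  ],
)

```text
time: 14.85
position: [0.518, 0.2047, 0.0973]
orientation: [[0.114, 0.987, 0.113], [0.7, -0.16, 0.696], [0.705, 0.0, -0.71]]
contact_force: [-1.7, -4.1, 3.5]
gripper_width: 0.0222
grasp_force: 30.0
```

Request:
servo_tool(
  targets=[
    {"claw":0,"tx":0,"ty":0,"tz":-8,"rx":0,"ry":0,"rz":0},
    {"claw":0,"tx":0,"ty":0,"tz":-15,"rx":0,"ry":0,"rz":0},
    {"claw":0,"tx":0,"ty":0,"tz":-18,"rx":0,"ry":0,"rz":0},
    {"claw":0,"tx":0,"ty":0,"tz":-18,"rx":0,"ry":0,"rz":0},
    {"claw":0,"tx":0,"ty":0,"tz":-18,"rx":0,"ry":0,"rz":0},
    {"claw":0,"tx":0,"ty":0,"tz":-15,"rx":0,"ry":0,"rz":0},
    {"claw":0,"tx":0,"ty":0,"tz":-8,"rx":0,"ry":0,"rz":0},
    {"claw":0,"tx":0,"ty":0,"tz":0,"rx":0,"ry":0,"rz":0},
  ],
)

```text
time: 15.85
position: [0.5068, 0.1349, 0.1685]
orientation: [[0.114, 0.987, 0.114], [0.7, -0.161, 0.695], [0.705, 0.001, -0.71]]
contact_force: [0.8, -0.2, -0.2]
gripper_width: 0.0218
grasp_force: 30.0
```

```bash
python3 - <<'E'
from h import *
s=readout.get_state();print(s['time'],s['position'],s['gripper_width'],s['grasp_force'])
p=[.6155,.0183,-2.9888]; C,S=np.cos(p[2]),np.sin(p[2])
w=lambda P:[p[0]+C*P[0]/1e3-S*P[1]/1e3,p[1]+S*P[0]/1e3+C*P[1]/1e3,P[2]/1e3]
for P in ((-45,70,12),(45,70,12),(-22,45,67),(22,45,67),(-45,-30,12),(45,-30,12)): print(P,((proj('w2',w(P))[0]+.5)*1.5625).round())
yc=p[2]+np.pi
plan([.6155,.0183,.20],down(yc),10)
E
```

```text
15.85 [0.5068356  0.13486373 0.16848704] 0.021788269893174422 29.988960027694702
(-45, 70, 12) [582. 124.]
(45, 70, 12) [474. 131.]
(-22, 45, 67) [584.  75.]
(22, 45, 67) [521.  78.]
(-45, -30, 12) [588. -12.]
(45, -30, 12) [473.  -5.]
t 15.85 rotvec total [  7.1 -44.4 -17.1] per row [ 0.71 -4.44 -1.71] dp/row [ 10.9 -11.7   3.2]
[-4.7, 12.6, -9.1]
[-5.8, 12.3, -8.9]
[-6.8, 12.0, -8.5]
[-7.8, 11.7, -8.1]
[-8.8, 11.4, -7.6]
[-9.7, 11.0, -7.0]
[-10.5, 10.6, -6.4]
[-11.3, 10.2, -5.7]
[-12.0, 9.8, -4.9]
[-12.6, 9.4, -4.0]
```

The cradle model matches the wrist view within 2 mm (shift +1.5 mm in x). Carry it over, levelling as it goes.

Request:
servo_tool(
  targets=[
    {"claw":0,"tx":-5,"ty":13,"tz":-9,"rx":0.7,"ry":-4.4,"rz":-1.7},
    {"claw":0,"tx":-6,"ty":12,"tz":-9,"rx":0.7,"ry":-4.4,"rz":-1.7},
    {"claw":0,"tx":-7,"ty":12,"tz":-9,"rx":0.7,"ry":-4.4,"rz":-1.7},
    {"claw":0,"tx":-8,"ty":12,"tz":-8,"rx":0.7,"ry":-4.4,"rz":-1.7},
    {"claw":0,"tx":-9,"ty":11,"tz":-8,"rx":0.7,"ry":-4.4,"rz":-1.7},
    {"claw":0,"tx":-10,"ty":11,"tz":-7,"rx":0.7,"ry":-4.4,"rz":-1.7},
    {"claw":0,"tx":-10,"ty":11,"tz":-6,"rx":0.7,"ry":-4.4,"rz":-1.7},
    {"claw":0,"tx":-11,"ty":10,"tz":-6,"rx":0.7,"ry":-4.4,"rz":-1.7},
  ],
)

```text
time: 16.85
position: [0.5937, 0.0412, 0.1927]
orientation: [[-0.094, 0.996, 0.004], [0.983, 0.092, 0.16], [0.159, 0.019, -0.987]]
contact_force: [-0.2, -0.1, -0.8]
gripper_width: 0.022
grasp_force: 30.0
```

Request:
servo_tool(
  targets=[
    {"claw":0,"tx":-12,"ty":10,"tz":-5,"rx":0.7,"ry":-4.4,"rz":-1.7},
    {"claw":0,"tx":-13,"ty":10,"tz":-4,"rx":0.7,"ry":-4.4,"rz":-1.7},
    {"claw":0,"tx":0,"ty":0,"tz":0,"rx":0,"ry":0,"rz":0},
    {"claw":0,"tx":0,"ty":0,"tz":0,"rx":0,"ry":0,"rz":0},
    {"claw":0,"tx":0,"ty":0,"tz":0,"rx":0,"ry":0,"rz":0},
    {"claw":0,"tx":0,"ty":0,"tz":0,"rx":0,"ry":0,"rz":0},
    {"claw":0,"tx":0,"ty":0,"tz":0,"rx":0,"ry":0,"rz":0},
    {"claw":0,"tx":0,"ty":0,"tz":0,"rx":0,"ry":0,"rz":0},
  ],
)

```text
time: 17.85
position: [0.6161, 0.0173, 0.1995]
orientation: [[-0.151, 0.988, 0.0], [0.988, 0.151, 0.008], [0.007, 0.001, -1.0]]
contact_force: [0.2, 0.1, -1.8]
gripper_width: 0.0219
grasp_force: 30.0
```

```bash
python3 - <<'E'
from h import *
snap('scene','s6'); snap('side','d6')
yc=.1528
plan([.617,.0185,.20],down(yc),1)
s=readout.get_state(); R=np.array(s['orientation']); c=s['position']+.006*R[:,2]
# wood-colour mask of held blank vs model: difference against the first pictures near predicted outline
for f in ('s','d'):
    a=cv2.imread('pics/%s6.png'%f).astype(int); b=cv2.imread('pics/%s0.png'%f).astype(int)
    V=[c+R@(np.array([i*75,j*11,k*11])/1e3) for i in(-1,1) for j in(-1,1) for k in(-1,1)]
    q=proj(f+'6',V); print(f,q.round(0).min(0),q.round(0).max(0), 'ends',proj(f+'6',[c-R[:,0]*.075,c+R[:,0]*.075]).round(1).tolist())
E
```

```text
t 17.95 rotvec total [ 0.1 -0.4 -0. ] per row [ 0.07 -0.42 -0.05] dp/row [0.9 1.2 0.5]
[1.0, 1.1, -0.5]
s [219. 131.] [282. 151.] ends [[280.4, 145.5], [221.2, 137.0]]
d [239. 110.] [297. 150.] ends [[292.3, 143.3], [243.4, 116.7]]
```

Request:
servo_tool(
  targets=[
    {"claw":0,"tx":1,"ty":1,"tz":10,"rx":0,"ry":-0.4,"rz":0},
    {"claw":0,"tx":0,"ty":0,"tz":20,"rx":0,"ry":0,"rz":0},
    {"claw":0,"tx":0,"ty":0,"tz":25,"rx":0,"ry":0,"rz":0},
    {"claw":0,"tx":0,"ty":0,"tz":25,"rx":0,"ry":0,"rz":0},
    {"claw":0,"tx":0,"ty":0,"tz":15,"rx":0,"ry":0,"rz":0},
    {"claw":0,"tx":0,"ty":0,"tz":5,"rx":0,"ry":0,"rz":0},
    {"claw":0,"tx":0,"ty":0,"tz":0,"rx":0,"ry":0,"rz":0},
    {"claw":0,"tx":0,"ty":0,"tz":0,"rx":0,"ry":0,"rz":0},
  ],
)

```text
time: 18.95
position: [0.6175, 0.0186, 0.1003]
orientation: [[-0.151, 0.988, 0.003], [0.988, 0.151, 0.0], [0.0, 0.003, -1.0]]
contact_force: [0.6, -0.2, -0.9]
gripper_width: 0.0218
grasp_force: 30.0
```

Request:
servo_tool(
  targets=[
    {"claw":0,"tx":0,"ty":0,"tz":6,"rx":0,"ry":0,"rz":0},
    {"claw":0,"tx":0,"ty":0,"tz":6,"rx":0,"ry":0,"rz":0},
    {"claw":0,"tx":0,"ty":0,"tz":6,"rx":0,"ry":0,"rz":0},
    {"claw":0,"tx":0,"ty":0,"tz":5,"rx":0,"ry":0,"rz":0},
    {"claw":0,"tx":0,"ty":0,"tz":0,"rx":0,"ry":0,"rz":0},
    {"claw":0,"tx":0,"ty":0,"tz":0,"rx":0,"ry":0,"rz":0},
    {"claw":0,"tx":0,"ty":0,"tz":0,"rx":0,"ry":0,"rz":0},
    {"claw":0,"tx":0,"ty":0,"tz":0,"rx":0,"ry":0,"rz":0},
  ],
)

```text
time: 19.95
position: [0.6172, 0.0186, 0.0766]
orientation: [[-0.151, 0.988, 0.001], [0.988, 0.151, 0.0], [0.0, 0.002, -1.0]]
contact_force: [-0.2, -0.2, -1.3]
gripper_width: 0.0215
grasp_force: 30.0
```

Blank's bottom is about 10 mm inside the notches with no contact. Continue to 62–63 mm.

Request:
servo_tool(
  targets=[
    {"claw":0,"tx":0,"ty":0,"tz":4,"rx":0,"ry":0,"rz":0},
    {"claw":0,"tx":0,"ty":0,"tz":4,"rx":0,"ry":0,"rz":0},
    {"claw":0,"tx":0,"ty":0,"tz":3,"rx":0,"ry":0,"rz":0},
    {"claw":0,"tx":0,"ty":0,"tz":2,"rx":0,"ry":0,"rz":0},
    {"claw":0,"tx":0,"ty":0,"tz":0,"rx":0,"ry":0,"rz":0},
    {"claw":0,"tx":0,"ty":0,"tz":0,"rx":0,"ry":0,"rz":0},
    {"claw":0,"tx":0,"ty":0,"tz":0,"rx":0,"ry":0,"rz":0},
    {"claw":0,"tx":0,"ty":0,"tz":0,"rx":0,"ry":0,"rz":0},
  ],
)

```text
time: 20.95
position: [0.6171, 0.0186, 0.0635]
orientation: [[-0.151, 0.988, 0.001], [0.988, 0.151, 0.0], [0.0, 0.001, -1.0]]
contact_force: [-0.0, -0.4, -1.1]
gripper_width: 0.0218
grasp_force: 30.0
```

Request:
servo_tool(
  targets=[
    {"claw":0,"tx":0,"ty":0,"tz":1,"rx":0,"ry":0,"rz":0},
    {"claw":28,"tx":0,"ty":0,"tz":0,"rx":0,"ry":0,"rz":0},
    {"claw":36,"tx":0,"ty":0,"tz":0,"rx":0,"ry":0,"rz":0},
    {"claw":46,"tx":0,"ty":0,"tz":0,"rx":0,"ry":0,"rz":0},
    {"claw":46,"tx":0,"ty":0,"tz":0,"rx":0,"ry":0,"rz":0},
    {"claw":46,"tx":0,"ty":0,"tz":0,"rx":0,"ry":0,"rz":0},
    {"claw":46,"tx":0,"ty":0,"tz":0,"rx":0,"ry":0,"rz":0},
    {"claw":46,"tx":0,"ty":0,"tz":0,"rx":0,"ry":0,"rz":0},
  ],
)

```text
time: 21.95
position: [0.6171, 0.0186, 0.0625]
orientation: [[-0.151, 0.988, 0.001], [0.988, 0.151, 0.001], [0.0, 0.001, -1.0]]
contact_force: [0.2, 1.0, -0.4]
gripper_width: 0.0461
grasp_force: 0.0
```

Request:
servo_tool(
  targets=[
    {"claw":46,"tx":0,"ty":0,"tz":-10,"rx":0,"ry":0,"rz":0},
    {"claw":46,"tx":0,"ty":0,"tz":-20,"rx":0,"ry":0,"rz":0},
    {"claw":46,"tx":0,"ty":0,"tz":-30,"rx":0,"ry":0,"rz":0},
    {"claw":46,"tx":-10,"ty":0,"tz":-40,"rx":0,"ry":0,"rz":0},
    {"claw":46,"tx":-30,"ty":0,"tz":-40,"rx":0,"ry":0,"rz":0},
    {"claw":46,"tx":-40,"ty":0,"tz":-20,"rx":0,"ry":0,"rz":0},
    {"claw":46,"tx":-20,"ty":0,"tz":0,"rx":0,"ry":0,"rz":0},
    {"claw":46,"tx":0,"ty":0,"tz":0,"rx":0,"ry":0,"rz":0},
  ],
)

```text
time: 22.95
position: [0.6316, -0.0809, 0.2218]
orientation: [[-0.15, 0.989, 0.0], [0.989, 0.15, 0.001], [0.001, 0.0, -1.0]]
contact_force: [0.5, 0.5, -0.6]
gripper_width: 0.0458
grasp_force: 0.0
```

```bash
python3 - <<'E'
from h import *
eyes.camera('side');c=snap('wrist','w7'); s=readout.get_state(); print(s['time'],s['position'],s['contact_force'])
yc=.1528; xc=np.array([np.cos(yc),np.sin(yc),0]); yv=np.array([-np.sin(yc),np.cos(yc),0]); o=np.array([.617,.0185,0])
# rectified top view at z=67 mm: 1 px = 1 mm, 220 (along cradle y) x 110
g=np.array([[o+xc*(j-55)/1e3+yv*(i-110)/1e3+zz*.067 for j in range(110)] for i in range(220)])
m=proj('w7',g.reshape(-1,3)).reshape(220,110,2).astype(np.float32)
t=cv2.remap(c['img'],m[...,0],m[...,1],cv2.INTER_LINEAR)
print('centre col profile (every 4mm along y, from -110):')
for i in range(0,220,4): print(i-110,t[i:i+4,50:61].reshape(-1,3).mean(0).astype(int).tolist(), end='; ')
print('\nacross at y=0:'); 
for j in range(0,110,3): print(j-55,t[106:115,j:j+3].reshape(-1,3).mean(0).astype(int).tolist(),end='; ')
E
```

```text
23.05 [ 0.63145749 -0.07935161  0.22134029] [-0.3115059   0.73712678 -0.23261551]
centre col profile (every 4mm along y, from -110):
-110 [121, 84, 64]; -106 [120, 82, 62]; -102 [111, 76, 58]; -98 [94, 65, 50]; -94 [94, 66, 51]; -90 [95, 68, 53]; -86 [95, 68, 53]; -82 [95, 67, 52]; -78 [93, 66, 49]; -74 [113, 82, 51]; -70 [118, 86, 54]; -66 [118, 86, 53]; -62 [118, 85, 53]; -58 [129, 93, 57]; -54 [194, 142, 85]; -50 [223, 163, 98]; -46 [223, 164, 99]; -42 [223, 164, 99]; -38 [223, 165, 100]; -34 [224, 167, 102]; -30 [228, 172, 105]; -26 [227, 172, 104]; -22 [226, 170, 103]; -18 [227, 172, 104]; -14 [229, 175, 107]; -10 [231, 177, 109]; -6 [230, 176, 108]; -2 [231, 178, 110]; 2 [230, 176, 108]; 6 [230, 176, 108]; 10 [231, 177, 109]; 14 [231, 178, 109]; 18 [233, 182, 112]; 22 [245, 199, 121]; 26 [247, 203, 124]; 30 [247, 203, 125]; 34 [246, 202, 124]; 38 [245, 199, 121]; 42 [245, 198, 119]; 46 [243, 194, 116]; 50 [243, 193, 116]; 54 [243, 193, 116]; 58 [243, 193, 115]; 62 [242, 192, 115]; 66 [243, 192, 115]; 70 [242, 191, 115]; 74 [198, 136, 93]; 78 [188, 123, 90]; 82 [94, 62, 45]; 86 [0, 0, 0]; 90 [0, 0, 0]; 94 [0, 0, 0]; 98 [0, 0, 0]; 102 [0, 0, 0]; 106 [0, 0, 0]; 
across at y=0:
-55 [203, 145, 113]; -52 [196, 140, 109]; -49 [186, 132, 103]; -46 [177, 127, 101]; -43 [168, 126, 103]; -40 [194, 155, 112]; -37 [251, 242, 161]; -34 [251, 247, 172]; -31 [251, 236, 153]; -28 [251, 229, 144]; -25 [251, 230, 145]; -22 [251, 231, 147]; -19 [246, 219, 136]; -16 [239, 205, 126]; -13 [233, 194, 120]; -10 [223, 164, 98]; -7 [223, 164, 97]; -4 [224, 163, 97]; -1 [228, 171, 104]; 2 [240, 195, 125]; 5 [240, 196, 125]; 8 [233, 186, 120]; 11 [168, 132, 83]; 14 [234, 202, 125]; 17 [248, 223, 139]; 20 [246, 219, 136]; 23 [246, 219, 135]; 26 [246, 220, 137]; 29 [249, 226, 142]; 32 [251, 238, 156]; 35 [242, 222, 145]; 38 [171, 128, 100]; 41 [170, 128, 104]; 44 [179, 138, 114]; 47 [183, 144, 119]; 50 [180, 138, 114]; 53 [181, 138, 113];
```

```bash
python3 -c "
from rig import env
print(env.close_job())"
```

```text
the job is handed in; nothing more can be done
None
```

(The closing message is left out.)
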